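# Set the reference probe in the corrosion cell

## Task

Set up the probe of the corrosion cell: lift the slim, square-headed probe out of the rack and lower it straight down through the open port in the cell's lid, without touching the port's edge, lid or glass, until its tip gently touches the specimen and you feel the sprung specimen table give a little. Then raise it until the tip stands about 3 mm clear above the specimen, and finish while holding it there, upright and in the middle of the port, so that the gland can be closed round it. Leave the thick electrode, the red section, the petri dish and the dropper bottle alone.

Things in the scene. Friction and masses are not known exactly. Their poses are not given: they have to be found in the camera images.
- probe: The slim probe, loose, about 60 g, hanging upright in either hole of the rack. Origin at its tip, z up along the rod. Steel shaft 8 mm thick from 0 to 90 mm (the last 12 mm taper to 4 mm); black flange, 22 mm wide, 90 to 94 mm, rests on the rack; black square head 16 x 16 mm, 94 to 134 mm, faces square to its x and y: grip it here (middle at 114 mm); thin pin on top to 142 mm.
- counter_electrode: The thick electrode, loose, to be left hanging in the other hole of the rack: dark shaft 12 mm thick, round black head 20 mm wide. Origin at the lower end of the shaft, z up; flange underside at 74 mm, head top at 102 mm, pin to 109 mm.
- rack: White electrode rack, fixed, 116 x 48 mm and 112 mm tall; origin under its centre on the worktop, long side along its x. Top plate 8 mm thick, upper face at 112 mm, on four steel pillars 98 mm apart along x and 34 mm along y, with two 14 mm holes at x = -30 and +30 mm; the electrodes hang in these by their flanges, square to the rack.
- cell: Corrosion cell, fixed: white round base and lid, 110 mm wide, a glass barrel 84 mm wide between them, three steel tie rods. Origin under the centre of the base on the mat (3 mm above the worktop), z up. Lid from 84 to 94 mm above it; the nuts of the rods, 48 mm from the axis, and a black rubber stopper, 31 mm from the axis along the cell's +x, stand on it up to 103 mm.
- port (a point): Centre of the upper mouth of the open port in the middle of the cell's lid, 104 mm above the foot of the cell (107 mm above the worktop). The bore is round, 18 mm in diameter, vertical, and runs 20 mm down through a collar of 31 mm outer diameter and the lid; the inside of the cell below it is 77 mm wide. Its axis is the axis of the cell.
- specimen_top (a point): Centre of the specimen's upper face, on the axis of the port; 53 to 73 mm above the worktop, set differently each time. It moves down when the table is pressed.
- table (a joint): How far the specimen table is pressed down, in m: 0 when free, 0.010 on its stop. It starts to give at about 1.2 N and then takes about 0.8 N more for each mm; it springs back by itself.
- section_red: Red mounted section, 30 mm in diameter and 17 mm high, loose; a bystander. Origin under its centre.
- petri_dish: Clear petri dish, 50 mm in diameter and 14 mm high, loose; a bystander. Origin under its centre.
- bottle_dropper: White dropper bottle, 36 mm in diameter and 104 mm high, loose; a bystander. Origin under its centre.
- specimen: The specimen in the cell, a flat steel disc 34 mm wide and 14 mm thick, clipped on the sprung table, straight below the port. Origin under its centre, z up.

How it is judged:
By the outcome, as a careful person would: the job done as asked, in the order asked, and still so for the second after the job is handed in, while the arm keeps its last pose, push and grip.
It also fails if it takes over 45 s, if anything falls off the work surface, if the arm or the gripper's body presses on something with over 40 N, if the wrist force passes 120 N, or if a joint passes its speed limit or range.

## Robot

A 7-joint arm with a two-finger parallel gripper is mounted at the origin on a cart in front of the work surface, level with it; the furniture and walls round the work are solid. World frame = base frame: x ahead of the robot, y to its left, z up, the work surface at z = 0. Lengths are in m, angles in degrees, forces in N, time in s.
With the tool pointing down it reaches from about 0.4 to 0.875 m from the base axis. Payload 4.4 kg.
Tool frame: the origin (TCP) lies at the very end of the fingers, on their centre line; the grasp point (between the pads) lies 19 mm behind it; z points along the fingers, y is the line along which they close (so a half turn about z gives the same grasp; the last joint's range is limited). The gripper opens to 85 mm and grips with 20 to 120 N. Pads are 22 mm wide; open, the fingers measure 114 mm over their backs; the gripper's body (76 mm by 85 mm) begins 54 mm behind the grasp point. The pads swing forward as they close: fully open they stand 13 mm farther back than shut.
Start: joints at [68.881, 36.005, 2.206, 86.941, -1.547, 57.084, -1.146], TCP at [0.194, -0.62, 0.231] pointing down, gripper open.
Joint ranges: [-175.42, 175.42], [-21.48, 121.26], [-71.46, 75.88], [10.55, 141.38], [-63.04, 243.04], [13.31, 113.54], [-168.57, 168.57]. Speed limits (degrees/s): [147.25, 147.25, 180, 180, 180, 180, 180].

## Interface

Orientations are given as [roll, pitch, yaw] about the fixed x, y, z axes, in that order (R = Rz(yaw) Ry(pitch) Rx(roll)).
In Python, from bench import * gives the robot as it stands. Calls block until the motion is done:
- move_ptp(position, orientation): joint-space move of the TCP to a pose.
- movel(position, rot=None, vel=0.15, force_limit=None): straight line of the TCP; rot=None keeps the orientation; vel is the mean speed in m/s. With force_limit (N) it stops when the force on the tool has changed by that much, and returns True; else False.
- movej(angles): joint-space move.
- command_gripper(opening, strength=None): finger opening in m; strength is the grip in N (None keeps the last); returns when the fingers have stopped.
- pause(seconds).
- inverse_kinematics(position, orientation): joint angles nearest the present ones, or None.
- sense(): the state.
- get_image(name): name is "scene" or "top" or "wrist"; returns a dict with "pixels" (400x640x3 uint8, blue, green, red), "intrinsics" (3x3 intrinsics, pixels), "origin" and "orientation" of the camera in the world. Camera axes: x right, y down, z forward; pixel columns grow to the right and rows downward; lengths in m; the calibration is good to about 2 mm. A picture is of the moment at which its call begins. There is no depth.
A pose or a line that the arm cannot do raises IKError and nothing moves.
- finish_job(): hands the job in; it is judged then, once.
The state is a dict: "clock": time; "joint_pos": joint angles; "qvel": joint speeds; "tau": joint torques, N m; "tool_pos": TCP position; "orientation": TCP orientation; "ft_force": force on the tool from outside, world axes, zero at the start; "wrist_torque": the same for the moment, N m; "grip_width": finger opening in m; "grasp_force": force on a finger pad.
Only numpy, scipy, OpenCV 4.12 (cv2) and the standard library are available. Lean on these libraries where they do the work, as an engineer would, in place of code of your own. Each camera call takes 0.05 s, during which the arm holds its last target. There are 200 camera calls.

## Working session

There is one attempt and no reset: what is moved stays moved. The work goes in short steps, each a Python script; the robot and the scene stay as the last script left them, time stands still between calls to the robot, and variables do not carry over. Pictures are saved under pics/ and viewed, at most 10 in all, crops included, and the job is handed in when it is done.

```bash
mkdir -p pics; ls
python3 - <<'E'
from bench import *
import cv2,numpy as np
for n in ["scene","top"]:
    d=get_image(n); cv2.imwrite(f"pics/{n}0.png",d["pixels"]); np.savez(f"pics/{n}0.npz",**d)
    print(n,d["intrinsics"],d["origin"],d["orientation"])
s=sense();print(s["clock"],s["tool_pos"],s["orientation"],s["ft_force"],s["grip_width"])
E
```

```text
pics
scene [[477.50512765   0.         316.55071193]
 [  0.         477.50512765 196.18859031]
 [  0.           0.           1.        ]] [0.32553195 0.32968827 0.66307461] [-134.25709331    0.81704407 -156.12578392]
top [[373.57937178   0.         324.93578937]
 [  0.         373.57937178 208.68176386]
 [  0.           0.           1.        ]] [ 0.43353123 -0.22869672  0.94632903] [-168.16514478    0.30110744  -92.51166933]
0.1 [ 0.19367545 -0.61987589  0.23045446] [-1.79898020e+02  2.20055849e-03  1.73502679e+01] [-0.58450661  0.13450655  0.17153276] 0.08526804525775357
```

View pics/scene0.png

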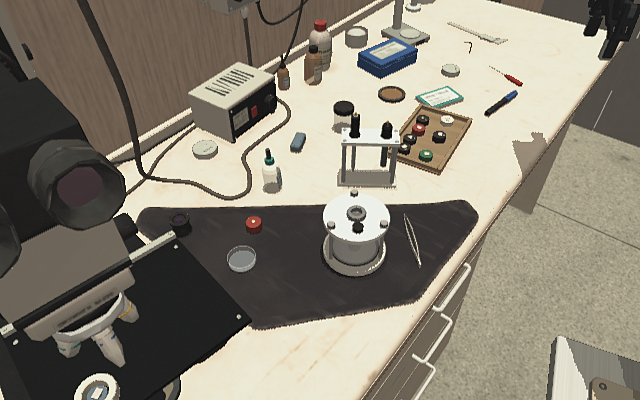

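View pics/top0.png

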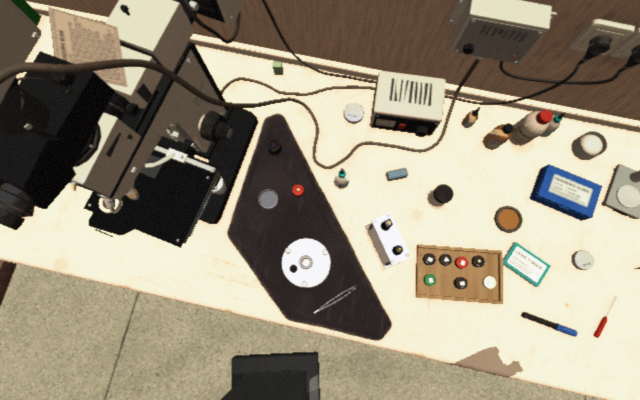

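The cell's port is at about (306,262) in top and (356,213) in scene. The rack's electrodes are at about (382,222) and (397,250) in top, and (355,122) and (386,145) in scene. I'll enlarge these areas.

Run:
```python
import cv2,numpy as np
a=np.load("pics/top0.npz")["pixels"];b=np.load("pics/scene0.npz")["pixels"]
def z(im,x,y,w,h,k):
    o=cv2.resize(im[y:y+h,x:x+w],None,fx=k,fy=k,interpolation=cv2.INTER_CUBIC)
    for i in range(0,w,10): cv2.putText(o,str(x+i),(i*k,8),0,.3,(0,0,255),1); cv2.line(o,(i*k,0),(i*k,h*k),(0,200,0),1) if 0 else cv2.line(o,(i*k,10),(i*k,14),(0,0,255),1)
    for i in range(0,h,10): cv2.putText(o,str(y+i),(0,i*k+4),0,.3,(255,0,0),1)
    return o
A=z(a,360,205,60,70,6);B=z(b,325,100,80,100,6)
C=np.zeros((600,360+480,3),np.uint8);C[:420,:360]=A;C[:,360:]=B
cv2.imwrite("pics/rack.png",C[:,:800])
A=z(a,275,230,65,65,6);B=z(b,315,180,65,65,6)
cv2.imwrite("pics/cell.png",np.hstack([A,B]))
```

```text
(no output)
```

View pics/rack.png

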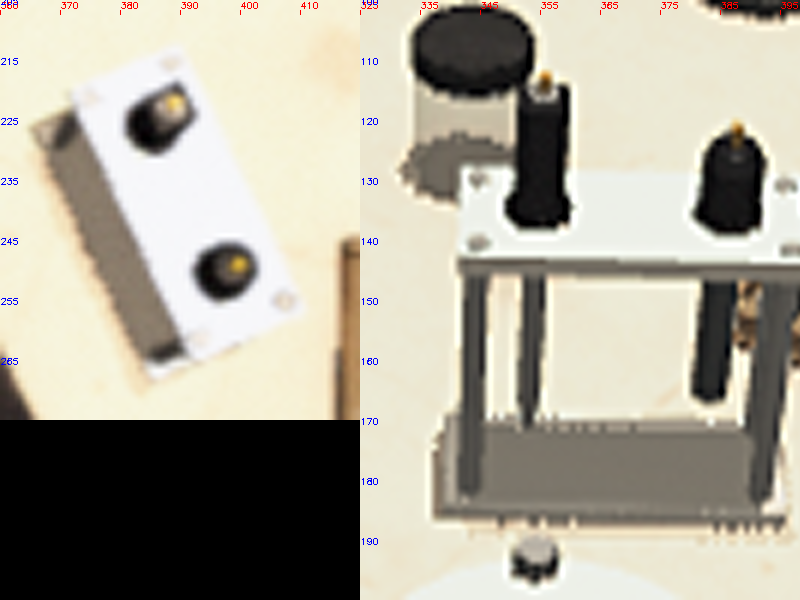

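View pics/cell.png

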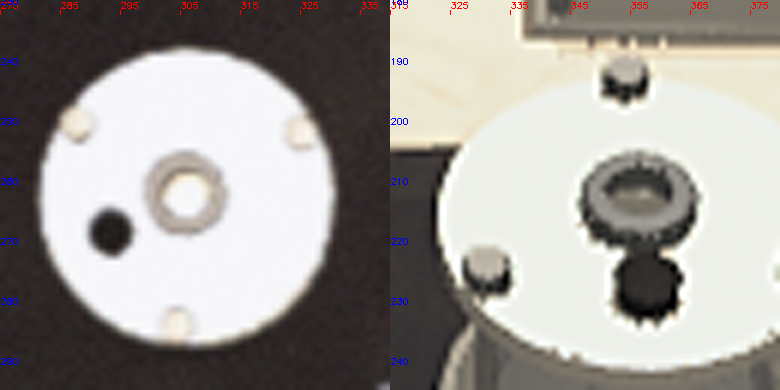

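The rack view shows the slim probe at the upper hole in top (pin top at 389.2,222.2) and the left hole in scene (pin top at 355.8,112.5). The thick electrode's pin is at (399.7,249.2) and (387.8,121.5). The collar mouth is at (306,262.2) in top and about (356.3,211.7) in scene. The stopper is at (293.5,268.7).

```bash
cat > h.py <<'E'
import numpy as np,cv2
from scipy.spatial.transform import Rotation as Ro
def ray(d,p):
    K=d["intrinsics"];R=Ro.from_euler("xyz",d["orientation"],degrees=True).as_matrix()
    v=R@np.linalg.inv(K)@np.array([p[0],p[1],1.]);return np.array(d["origin"]),v/np.linalg.norm(v)
def tri(obs):
    A=np.zeros((3,3));b=np.zeros(3)
    for d,p in obs:
        o,v=ray(d,p);M=np.eye(3)-np.outer(v,v);A+=M;b+=M@o
    x=np.linalg.solve(A,b);r=[np.linalg.norm(np.cross(x-ray(d,p)[0],ray(d,p)[1])) for d,p in obs]
    return x,np.max(r)
def atz(d,p,z):
    o,v=ray(d,p);return o+v*(z-o[2])/v[2]
def proj(d,X):
    R=Ro.from_euler("xyz",d["orientation"],degrees=True).as_matrix()
    q=d["intrinsics"]@(R.T@(np.array(X)-d["origin"]));return q[:2]/q[2]
E
python3 - <<'E'
from h import *
t=np.load("pics/top0.npz");s=np.load("pics/scene0.npz")
np.set_printoptions(precision=4,suppress=True)
for n,a,b,z in [("probe",(389.2,222.2),(355.8,112.5),.164),("ce",(399.7,249.2),(387.8,121.5),.147),("port",(306,262.2),(356.3,211.7),.107),("stopper",(293.5,268.7),(357.8,224.5),.106)]:
    print(n,*tri([(t,a),(s,b)]),atz(t,a,z),atz(s,b,z))
def c(x,y):return atz(t,(360+x/6,205+y/6),.112)
for p,q in [((72,97),(183,352)),((190,48),(302,312))]:
    v=c(*q)-c(*p);print("edge",np.degrees(np.arctan2(v[1],v[0])),np.linalg.norm(v))
print(proj(s,(.194,-.62,.23)))
E
```

```text
probe [ 0.5628 -0.367   0.1616] 0.0003120349957189769 [ 0.5621 -0.3667  0.164 ] [ 0.562  -0.3637  0.164 ]
ce [ 0.5065 -0.3881  0.1433] 0.0005602362580631264 [ 0.5056 -0.3875  0.147 ] [ 0.5057 -0.3829  0.147 ]
port [ 0.4905 -0.1842  0.104 ] 0.0007169612472142082 [ 0.4896 -0.1845  0.107 ] [ 0.4903 -0.1813  0.107 ]
stopper [ 0.4774 -0.1561  0.1072] 0.0009410553949738055 [ 0.4765 -0.1562  0.106 ] [ 0.4786 -0.157   0.106 ]
edge -160.573450652164 0.10284866723247404
edge -161.75052717298328 0.1064685680243461
[593.3781  53.15  ]
```

Triangulated heights match the text within 3 mm, the hole spacing comes out at 60 mm, and the rack yaw is about 20°. Next I'll hover and refine with the wrist camera over the rack and the cell.

Run:
```python
from bench import *
from h import *
np.set_printoptions(precision=4,suppress=True)
O=[180,0,20]
P=[(.50,-.20,.29),(.47,-.17,.29),(.53,-.36,.30),(.57,-.39,.30)]
G={0:(.4905,-.1842,.107),1:(.4905,-.1842,.107),2:(.5625,-.3665,.164),3:(.5625,-.3665,.164)}
for i in (2,3,0,1):
    move_ptp(list(P[i]),O); d=get_image("wrist"); np.savez(f"pics/w{i}.npz",**d)
    print(i,d["origin"],d["orientation"],proj(d,G[i]),sense()["clock"])
    cv2.imwrite(f"pics/w{i}.png",d["pixels"])
command_gripper(.05)
t=[cv2.resize(cv2.imread(f"pics/w{i}.png"),(400,250)) for i in range(4)]
cv2.imwrite("pics/wm.png",np.vstack([np.hstack(t[:2]),np.hstack(t[2:])]))
print(sense()["clock"])
```

```text
2 [ 0.604  -0.3343  0.4429] [161.7521   0.0287 -70.2277] [338.8966 150.9084] 1.7333
3 [ 0.6448 -0.3644  0.442 ] [161.7626   0.0876 -70.2032] [287.9811 184.9312] 2.1
0 [ 0.5754 -0.1738  0.4341] [161.8995  -0.0701 -70.1351] [298.5646 177.2764] 2.975
1 [ 0.5451 -0.1432  0.4333] [161.8381   0.0349 -70.12  ] [339.8432 158.6355] 3.3167
3.7583
```

View pics/wm.png

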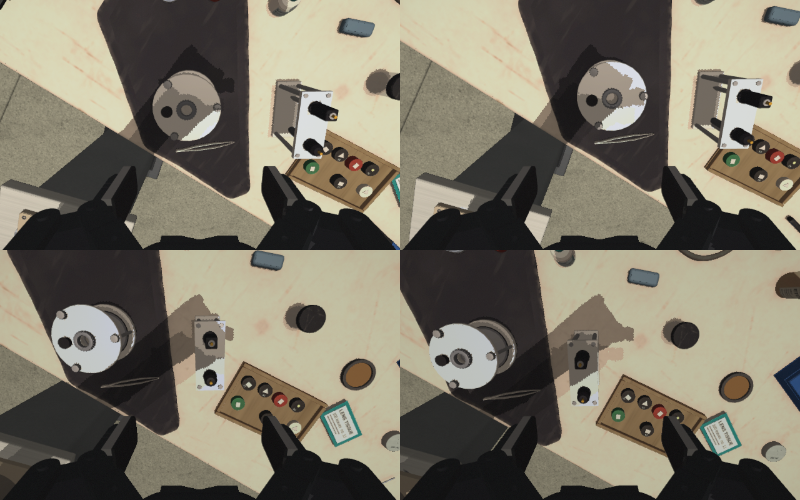

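The four wrist views show the collar and the rack's two heads close to the predicted pixels. I'll zoom in on those.

Run:
```python
import cv2,numpy as np
t=[]
for i,(x,y) in enumerate([(268,153),(310,135),(306,128),(258,162)]):
    im=cv2.imread(f"pics/w{i}.png")[y:y+48,x:x+60]
    o=cv2.resize(im,None,fx=6,fy=6,interpolation=cv2.INTER_CUBIC)
    for k in range(0,60,10): cv2.putText(o,str(x+k),(k*6,8),0,.3,(0,0,255),1);cv2.line(o,(k*6,10),(k*6,13),(0,0,255),1)
    for k in range(0,48,10): cv2.putText(o,str(y+k),(0,k*6+4),0,.3,(255,0,0),1)
    t.append(o)
cv2.imwrite("pics/wz.png",np.vstack([np.hstack(t[:2]),np.hstack(t[2:])]))
```

```text
(no output)
```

View pics/wz.png

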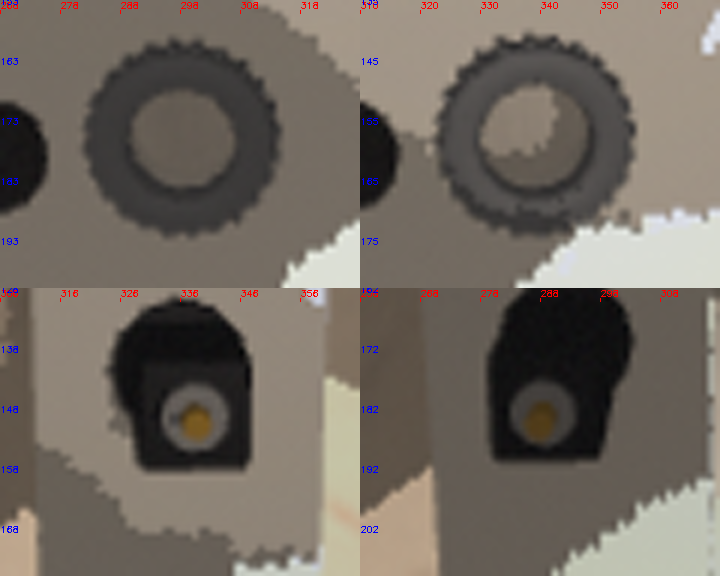

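Run:
```python
from bench import *
from h import *
np.set_printoptions(precision=4,suppress=True)
w=[np.load(f"pics/w{i}.npz") for i in range(4)];t=np.load("pics/top0.npz");s=np.load("pics/scene0.npz")
pr=[(w[2],(338.8,150.3)),(w[3],(288.2,184.3)),(t,(389.2,222.2)),(s,(355.8,112.5))]
po=[(w[0],(298.3,176.0)),(w[1],(339.3,157.6)),(t,(306,262.2)),(s,(356.3,211.7))]
for n,o,z in (("probe",pr,.164),("port",po,.107)):
    print(n,*tri(o),"wrist",tri(o[:2])[0]); print([atz(d,p,z)[:2] for d,p in o])
P,_=tri(pr)
if abs(P[2]-.164)<.006:
    xy=np.mean([atz(d,p,.164)[:2] for d,p in pr[:3]],0); print(xy)
    O=[180,0,20]
    move_ptp([*xy,.24],O); command_gripper(.045,40)
    print(movel([*xy,.1195],vel=.08,force_limit=6),sense()["tool_pos"])
    f=sense()["ft_force"]
    command_gripper(0,40); s=sense(); print(s["clock"],s["grip_width"],s["grasp_force"],f,s["ft_force"],s["wrist_torque"],s["tool_pos"])
    d=get_image("scene");cv2.imwrite("pics/grip.png",cv2.resize(d["pixels"][60:230,270:450],None,fx=3,fy=3))
```

```text
probe [ 0.5626 -0.3666  0.162 ] 0.00046094908070089014 wrist [ 0.5627 -0.3665  0.1625]
[array([ 0.5629, -0.3663]), array([ 0.5631, -0.3665]), array([ 0.5621, -0.3667]), array([ 0.562 , -0.3637])]
port [ 0.4906 -0.1839  0.104 ] 0.000950871152310445 wrist [ 0.4908 -0.1837  0.104 ]
[array([ 0.4916, -0.1835]), array([ 0.4913, -0.1834]), array([ 0.4896, -0.1845]), array([ 0.4903, -0.1813])]
[ 0.5627 -0.3665]
False [ 0.563  -0.3667  0.1201]
6.9 0.015571171881911662 39.063575863838196 [-0.1439  0.2711 -0.3461] [0.0434 0.4104 1.9859] [ 0.0622  0.0149 -0.0018] [ 0.5629 -0.3666  0.1199]
```

View pics/grip.png

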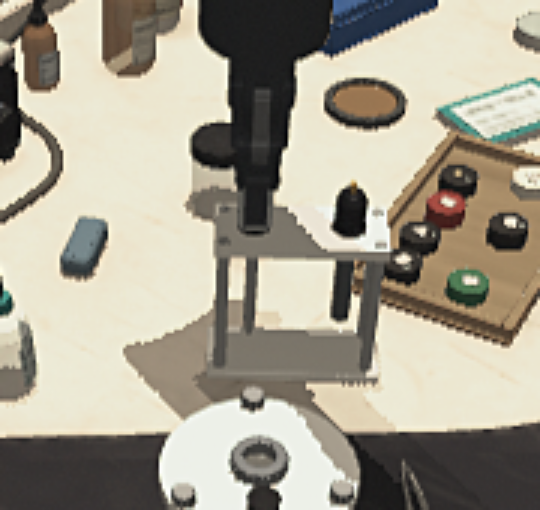

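The gripper holds the probe by its square head (width 15.6 mm), and the thick electrode is undisturbed. I'll lift it and bring it over the port.

Run:
```python
from bench import *
from h import *
np.set_printoptions(precision=4,suppress=True)
p=sense()["tool_pos"]
print(movel([p[0],p[1],.275],vel=.1,force_limit=8)); 
movel([.4908,-.1838,.275],vel=.15); movel([.4908,-.1838,.223],vel=.08); pause(.3)
s=sense(); print(s["clock"],s["tool_pos"],s["orientation"],s["ft_force"],s["wrist_torque"],s["grip_width"])
tip=np.array(s["tool_pos"])-[0,0,.0979]
ims=[]
for n in ("scene","wrist","top"):
    d=get_image(n);np.savez(f"pics/{n}1.npz",**d)
    q=proj(d,tip);q2=proj(d,(.4908,-.1838,.107));print(n,q,q2)
    if n=="top":continue
    x,y=(q+q2)/2;x=int(x)-32;y=int(y)-(55 if n=="scene" else 60);x=max(0,min(x,574));y=max(0,min(y,310));print(n,x,y)
    o=cv2.resize(d["pixels"][y:y+90,x:x+65],None,fx=6,fy=6,interpolation=cv2.INTER_CUBIC)
    for k in range(0,65,10): cv2.putText(o,str(x+k),(k*6,8),0,.3,(0,0,255),1);cv2.line(o,(k*6,10),(k*6,13),(0,0,255),1)
    for k in range(0,90,10): cv2.putText(o,str(y+k),(0,k*6+4),0,.3,(255,0,0),1)
    ims.append(o)
cv2.imwrite("pics/over.png",np.hstack(ims))
```

```text
False
11.2167 [ 0.491  -0.1839  0.2234] [179.9737  -0.0352  20.0014] [-0.2919  0.5067 -1.2726] [ 0.0238  0.0093 -0.0112] 0.015377092876624922
scene [356.9353 202.456 ] [356.5373 210.5931]
scene 324 151
wrist [319.3562 201.6367] [319.1675 194.4225]
wrist 287 138
top [305.223  260.9892] [305.6742 261.6506]
```

View pics/over.png

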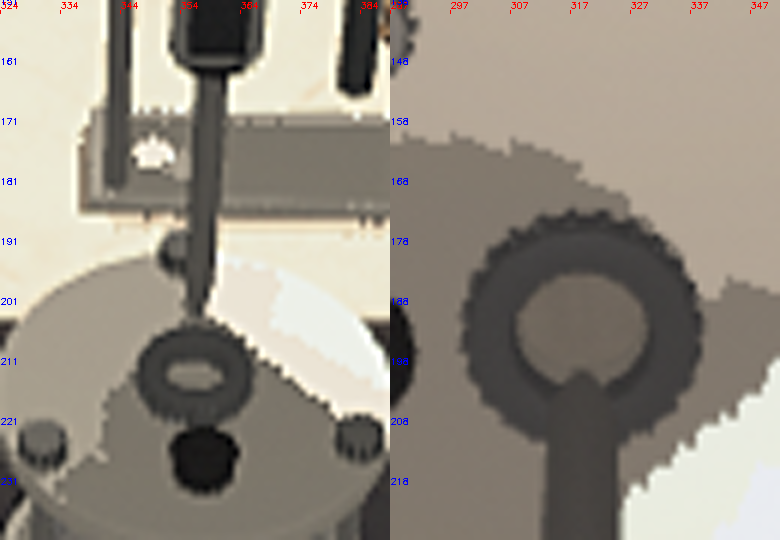

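The tip is at (357.2,203.0) in scene and (319.2,199.7) in wrist. The mouth is at about (356.5,212) in scene and (319.1,194.4) in wrist. I'll check tilt and offset numerically.

Run:
```python
from h import *
np.set_printoptions(precision=4,suppress=True)
s=np.load("pics/scene1.npz");w=np.load("pics/wrist1.npz")
T=tri([(s,(357.2,203.0)),(w,(319.2,199.7))]);print("tip",*T)
for y in (211,212): print("port",*tri([(s,(356.5,y)),(w,(319.1,194.4))]))
b=np.array([.491,-.1839,.2234-.0979])
for z in (.01,.03,.05,.07,.085):
    print(z,proj(s,b+[0,0,z]),proj(w,b+[0,0,z]))
# measured shaft centre lines from edges (dark vs local background) per row
def edges(d,r,x0,x1):
    g=cv2.cvtColor(d["pixels"],cv2.COLOR_BGR2GRAY)[r,x0:x1].astype(int);return g
for r in (165,172,180,188,194,200): print(r,edges(s,r,350,365))
for r in (205,212,220,235,250,265,280): print(r,edges(w,r,306,334))
```

```text
tip [ 0.4912 -0.1839  0.1238] 0.0007360234309823012
port [ 0.4907 -0.1838  0.1062] 0.00012822065613895303
port [ 0.4903 -0.1838  0.1041] 0.0004126008664652588
0.01 [357.2398 197.9348] [319.4329 206.1653]
0.03 [357.8247 188.7   ] [319.4818 216.2491]
0.05 [358.4323 179.1092] [319.5396 228.1891]
0.07 [359.0637 169.1414] [319.6092 242.5498]
0.085 [359.5537 161.4046] [319.6714 255.3881]
165 [232 232 232 232 234 249 167  67  75  83  80  49 253 241 233]
172 [111 113 114 116 119 124  64  74  80  81  72  89 118 115 113]
180 [115 113 111 153 158 131  69  76  79  78  70 124 120 119 119]
188 [226 220 213 217 217 116  72  76  76  57 190 230 226 225 224]
194 [101  35  43  63  56  73  76  78  71  43 255 243 238 241 236]
200 [159 158 158 163 160  71  71  68  65 250 234 229 228 228 228]
205 [64 64 65 66 66 67 68 64 65 65 65 67 67 66 67 66 66 65 67 66 67 65 65 64
 63 64 63 63]
212 [121 122 122 122 122 122 122  76  65  67  66  67  68  68  66  65  66  66
  64  94 107 120 121 122 121 122 122 122]
220 [122 122 122 121 122 121  97  69  66  67  68  69  69  69  68  66  67  67
  65 101 152 230 234 234 234 234 234 234]
235 [122 122 152 156 155 196  97  65  66  68  69  70  70  71  70  68  67  67
  66  65 226 232 232 232 232 232 233 233]
250 [21 24 21 22 24 23 20 22 21 23 22 22 22 21 23 22 21 22 21 23 20 22 19 21
 23 23 22 24]
265 [21 19 21 23 22 20 16 21 22 20 19 19 21 21 20 22 19 20 23 20 17 21 20 23
 21 19 22 21]
280 [20 20 20 21 21 21 19 20 21 18 22 21 19 18 22 21 20 20 21 22 21 19 20 22
 21 18 21 18]
```

The probe is upright and within 1 mm of the port axis. I'll lower it and then feel for the specimen.

Run:
```python
from bench import *
from h import *
X=[.4905,-.1838]
movel([*X,.223],vel=.03)
print(movel([*X,.178],vel=.03,force_limit=4),sense()["tool_pos"]); pause(.2)
def rd(n=6):
    f=[];
    for _ in range(n): pause(.02); f.append(sense()["ft_force"])
    return np.mean(f,0),np.std(f,0)
f0,sd=rd(10);print("f0",f0,sd,sense()["clock"])
hit=movel([*X,.144],vel=.008,force_limit=2.2)
z=sense()["tool_pos"];f,sd=rd();print("hit",hit,z,sense()["tool_pos"],f-f0,sd,sense()["clock"],sense()["wrist_torque"])
```

```text
False [ 0.49062722 -0.18382689  0.17815935]
f0 [-0.15962275 -0.14070378 -0.91226688] [0.4712539  0.62852834 0.56943471] 13.6333
hit True [ 0.49046648 -0.18380612  0.16122128] [ 0.49044386 -0.18377592  0.1612127 ] [ 0.61974295 -0.2686362   2.66443683] [0.31091111 0.56857617 0.60286467] 15.925 [-0.0875436  -0.19547218 -0.02271387]
```

Run:
```python
from bench import *
from h import *
np.set_printoptions(precision=3,suppress=True)
X=[.4905,-.1838]
def rd(n=30):
    f=[]
    for _ in range(n): pause(.02); s=sense();f.append([*s["ft_force"],*s["wrist_torque"],s["tool_pos"][2]*1000])
    return np.mean(f,0)
print(rd())
for z in (.1605,.1598,.1615,.1625,.1640):
    movel([*X,z],vel=.01); print(z,rd(),sense()["clock"])
print(sense()["grip_width"])
```

```text
[  0.882  -0.503   1.952  -0.176  -0.308  -0.007 161.083]
0.1605 [  0.882  -0.408   2.46   -0.157  -0.259  -0.007 160.492] 17.175
0.1598 [  0.649  -0.356   2.76   -0.135  -0.207   0.001 159.81 ] 17.925
0.1615 [  0.901  -0.51    1.606  -0.154  -0.259   0.003 161.452] 18.7417
0.1625 [  0.566  -0.439   0.733  -0.117  -0.227   0.    162.456] 19.4917
0.164 [ -0.165   0.031  -0.755   0.005  -0.01    0.002 163.883] 20.2917
0.015381636072957634
```

Force against height fits 1.2 N + 0.8 N/mm with first contact at TCP z = 163.0 mm. The same contact height fits on the way down and up, so there was no slip, and the table gave about 3 mm. I'll raise 3 mm above contact and check the centring.

Run:
```python
from bench import *
from h import *
movel([.4905,-.1838,.1661],vel=.01); pause(.3)
s=sense();print(s["clock"],s["tool_pos"],s["orientation"],s["grip_width"],s["grasp_force"])
ims=[]
for n,x,y,h in (("scene",324,151,90),("wrist",287,138,90)):
    d=get_image(n);np.savez(f"pics/{n}2.npz",**d)
    if n=="wrist":
        q=proj(d,(.4908,-.1838,.107));x,y=int(q[0])-32,int(q[1])-40
    print(n,x,y,proj(d,(.4905,-.1838,.107)))
    o=cv2.resize(d["pixels"][y:y+h,x:x+65],None,fx=6,fy=6,interpolation=cv2.INTER_CUBIC)
    ims.append(o)
cv2.imwrite("pics/end.png",np.hstack(ims))
```

```text
20.95 [ 0.49051928 -0.183807    0.16608415] [-1.79940074e+02  7.25399631e-02  2.00001050e+01] 0.0154322230289069 38.9273339509964
scene 324 151 [356.7117195  210.64552608]
wrist 287 180 [319.5449154  221.05632787]
```

View pics/end.png

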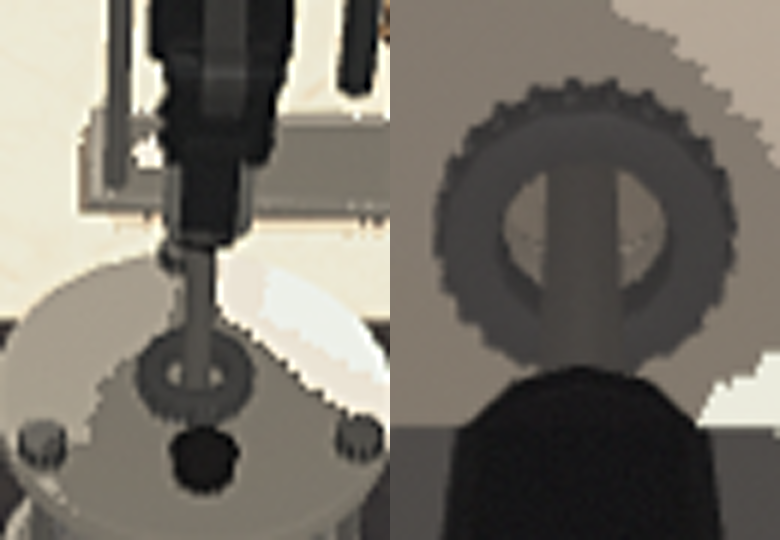

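The shaft stands inside the port, with the scene ring centre at (356.5,212.5) and the shaft about 0.6 px to its right. In the wrist view it is centred to within 0.3 px. I'll make a 0.6 mm correction and hand in.

Run:
```python
from bench import *
movel([.4911,-.1836,.1661],vel=.005); pause(.4)
s=sense();print(s["clock"],s["tool_pos"],s["orientation"],s["ft_force"],s["grip_width"])
print(finish_job())
```

```text
21.725 [ 0.49109734 -0.18357801  0.16609986] [-1.79937525e+02  7.33992680e-02  2.00015539e+01] [ 0.50699024  0.23387968 -0.7946962 ] 0.015771315857973853
the job is handed in; nothing more can be done
None
```

I handed the job in at 21.7 s: the probe touched the specimen and pressed the sprung table down about 3 mm, and is now held upright, within about 1 mm of the port's centre, with its tip about 3 mm above the specimen.

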